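# Tilt a soft-jaw plate out of the hooded stock bin and gauge its thickness

### The arm

A 7-joint arm with a two-finger parallel gripper is mounted at the origin on the work surface. World frame = base frame: x ahead of the robot, y to its left, z up, the work surface at z = 0. Lengths are in m, angles in degrees, forces in N, time in s.
With the tool pointing down it reaches from about 0.35 to 0.775 m from the base axis. Payload 3.1 kg.
Tool frame: the origin (TCP) lies on the centre line of the jaws, within the pads' length; the fingertips stand 17 mm ahead of it and the grasp point (between the pads) lies 2 mm behind it (robot.tip_reach is the distance from the TCP to the fingertips, in m); z points along the fingers, y is the direction in which the jaws open and shut (so a half turn about z gives the same grasp; the last joint's range is limited). The gripper opens to 85 mm and grips with 20 to 120 N. Pads are 22 mm wide; open, the fingers measure 114 mm over their backs; the gripper's body (76 mm by 85 mm) begins 54 mm behind the grasp point. The pads swing forward as they close: fully open they stand 13 mm farther back than shut.
Start: joints at [63.845, 17.813, 0.802, 86.603, -0.252, 75.585, -1.558], TCP at [0.222, -0.503, 0.218] pointing down, gripper open.
Joint ranges: [-154.91, 154.91], [-16.99, 109.72], [-72.82, 74.43], [7.12, 147.25], [-82.49, 262.49], [11.32, 116.49], [-174.64, 174.64]. Speed limits (degrees/s): [159.86, 159.86, 180, 180, 180, 180, 180].

### API

Orientations are given as [roll, pitch, yaw] about the fixed x, y, z axes, in that order (R = Rz(yaw) Ry(pitch) Rx(roll)).
In Python, from station import robot, fingers, vision, workorder, recognise gives the robot as it stands. Calls block until the motion is done:
- robot.move_to(position, orientation): joint-space move of the TCP to a pose.
- robot.line_to(position, orientation=None, velocity=0.15, f_stop=None): straight line of the TCP; orientation=None keeps the orientation; velocity is the mean speed in m/s. With f_stop (N) it stops when the force on the tool has changed by that much, and returns True; else False.
- robot.move_j(angles): joint-space move.
- fingers.gripper_to(opening, force=None): opening from 0.0 (shut) to 1.0 (fully open); force is the grip in N (None keeps the last); returns when the fingers have stopped.
- robot.pause(seconds).
- robot.inverse_kinematics(position, orientation): joint angles nearest the present ones, or None.
- vision.grab_frame(name): name is "side" or "top" or "wrist"; returns the picture (384x512x3 uint8, red, green, blue); there is no depth.
- vision.calibration(name): a dict with "mtx" (3x3 intrinsics, pixels), "extrinsics" (4x4, takes a point from world to camera coordinates); the wrist camera has in their place "T_tool_cam" (4x4, takes a point from camera to tool coordinates, whose origin is the TCP and whose axes are the flange's). Camera axes: x right, y up, looking along -z (the intrinsics and any distortion apply to the point x, -y, -z); pixel columns grow to the right and rows downward; lengths in m; the calibration is good to about 2 mm. A picture is of the moment at which its call begins: read the wrist's pose just before it. calibration takes no time and is no camera call.
A pose or a line that the arm cannot do raises robot.PlanningError and nothing moves.
- workorder.close_job(): hands the job in, once; it reports no verdict.
Trained networks look in the newest picture that a camera, given by its name, has taken for a name from the list of things; names that differ only in an ending like _2 or _b are one class to them, and where a whole thing is asked for, a point or a joint stands for the part that bears it (a point fixed in the world has none). Each returns a list of dicts, best first, with "p" (0 to 1); they miss things now and then, are a little off and sometimes report something else, mostly with a low value. They report only what shows in the picture. A call takes as long as a camera call. They do not tell look-alikes from the thing itself.
- recognise(label, camera): "rect" ([centre column, centre row, width, height] in pixels, round what is visible of it).
Readings, each from a call of its own:
- robot.current_time_s(): time.
- robot.current_joint_positions(): joint angles.
- robot.current_dq(): joint speeds.
- robot.current_joint_torque(): joint torques, N m.
- robot.current_tool_pos(): TCP position.
- robot.current_eef_rot(): TCP orientation.
- robot.current_contact_force(): force on the tool from outside, world axes, zero at the start.
- robot.current_torque(): the same for the moment, N m.
- robot.current_finger_gap(): opening from 0.0 (shut) to 1.0 (fully open).
Only numpy, scipy, OpenCV 4.12 (cv2) and the standard library are available. Lean on these libraries where they do the work, as an engineer would, in place of code of your own. Each camera call takes 0.05 s, during which the arm holds its last target. There are 200 camera calls.

### The job

Get the aluminium plate out of the deep green bin: its one end lies under the yellow hood, so lift the free end first and tilt it out. Stand it on its long edge across the middle of the thickness gauge's bed, between the jaws, then gently slide the red-tabbed jaw shut until the plate presses the sprung anvil back and the dial needle stands in the green (never driving the anvil to its stop), and leave it clamped so. Do not disturb the tool holders, hand tools and bottle standing and lying about.

Things in the scene. Friction and masses are not known exactly. Their poses are not given: they have to be found in the camera images.
- bin_floor (a point): Centre of the inner floor (5 mm above the table) of a green bin fixed to the table. Inside 205 mm along x, 88 along y, 80 deep; walls 5 thick. A fixed yellow hood 12 thick, top level with the rim, covers the mouth full width over the 55 mm at the -x end, so the mouth is open only from x = -47.5 to +102.5 mm, shorter than the plate. z up; the hooded end is away from the robot, +x towards it, within 0.3 rad.
- plate_c (a point): Centre of the loose aluminium plate (0.25 to 0.5 kg): 170 mm along its x, 16 thick along y, 52 high along z; two dark bolt-hole marks on each face. It starts upright on its long edge on the bin's floor, top 28 mm below the rim, roughly along the bin's x, within 6 mm of the middle of its width, one end beneath the hood.
- gauge_bed (a point): Top of the bed of the thickness gauge, fixed to the table: 30 mm above it, level, 100 mm wide along x; z up. Jaw and anvil work along y, at x = 0. The anvil's flat face (steel disc 30 mm across, centre 24 mm above the bed) is at y = +20 mm when free; the jaw's face (40 mm wide, 43 high) is at y = -70 mm + joint jaw. At |x| over 30 mm there is room for fingers beside both.
- jaw_tab (a point): Centre of the top of the sliding jaw's red push tab: 26 mm along the gauge's x, 14 along its y, its top 61 mm above the bed. It rises from the blue carriage (56 mm along x), whose top is 21.5 mm above the bed and which reaches 14 mm behind (-y of) the tab's middle. The jaw's face lies 42 mm to +y of the tab's middle. Axes as the gauge's.
- jaw (a joint): How far the jaw has been slid shut, m: 0 fully open (90 mm gap to the free anvil), grows towards the anvil (gauge's +y), at most 0.085. Sliding friction about 7 N; it stays where it is left, also against the anvil's spring.
- anvil (a joint): How far the sprung anvil is pressed back (gauge's +y), m: 0 free, 0.010 at its stop; spring 0.8 N per mm. Behind it, y = +46 to +118 mm, a blue housing carries a round dial facing up, 56 mm above the bed. Its red needle turns clockwise 0.25 rad per mm; the green arc is 2 to 6 mm.
- holder_a: Upright steel taper tool holder with cutter, 63 mm across, 140 mm high, standing beyond the work; origin at the middle of its foot. Bystander.
- holder_b: Upright steel taper tool holder with a brass-coloured cutter, 63 mm across, 120 mm high, beyond the work; origin at its foot. Bystander.
- mallet: Hammer lying on the table, 260 mm long. Bystander.
- spanner: Spanner lying on the table, 190 mm long. Bystander.
- driver: Yellow-handled screwdriver lying on the table, 200 mm long. Bystander.
- oilcan: Blue closed bottle, 60 mm across, 150 mm high; origin at its foot. Bystander.
Not all that is in view belongs to the job. Leave any blue or turquoise look-alike of the part that bears plate_c alone.

How it is judged (in metres and radians):
On the way:
1. the plate is out of the bin (its centre at least 125 mm above the table) (height (world z) of plate_c above 0.125 m), for 0.1 s.
At the end, for the whole second after the job is handed in: The plate stands upright (within 0.12 rad) on its long edge on the gauge's bed, square between jaw and anvil (within 0.12 rad) and within 30 mm of the middle lengthwise, clamped by the jaw with the anvil pressed back 2 to 6 mm (needle in the green), everything at rest and let go (x of plate_c in the frame of gauge_bed between -0.03 and 0.03 m and y of plate_c in the frame of gauge_bed between 0.01 and 0.022 m and z of plate_c in the frame of gauge_bed between 0.021 and 0.031 m and angle between plate_c's own z axis and vertical below 0.12 rad and angle between the y axis of plate_c and the y axis of gauge_bed, either way round below 0.12 rad and value of joint anvil between 0.0018 and 0.0062 m and value of joint jaw above 0.072 m and linear speed of plate below 0.02 m/s and velocity of joint jaw below 0.005 m/s); the robot touches nothing.
It fails at once if the anvil is driven to its stop (pressed more than 9.5 mm) (value of joint anvil above 0.0095 m).
It fails at once if a tool holder, hand tool or bottle is moved more than 25 mm (distance of any of holder_a, holder_b, mallet, spanner, driver, oilcan from where it was at the start of the episode above 0.025 m).
It also fails if it takes over 61 s, if anything falls off the work surface, if the arm or the gripper's body presses on something with over 40 N, if the wrist force passes 120 N, or if a joint passes its speed limit or range.

## Working session

There is one attempt and no reset: what is moved stays moved. The work goes in short steps, each a Python script; the robot and the scene stay as the last script left them, time stands still between calls to the robot, and variables do not carry over. Pictures are saved under pics/ and viewed, about 8 in all and at most 12, crops included, and the job is handed in when it is done.

```bash
ls; mkdir -p pics
python3 - <<'E'
from station import robot, fingers, vision, workorder, recognise
import cv2,numpy as np
for n in("top","side"):
    im=vision.grab_frame(n); cv2.imwrite(f"pics/{n}0.png",im[:,:,::-1])
    c=vision.calibration(n); print(n,{k:np.round(v,4).tolist() if hasattr(v,'__len__') and not isinstance(v,str) else v for k,v in c.items()})
    for l in("bin_floor","plate_c","gauge_bed","jaw_tab","jaw","anvil","holder_a","mallet","spanner","driver","oilcan"):
        try: print(l,[(round(d["p"],2),np.round(d["rect"]).tolist()) for d in recognise(l,n)][:3])
        except Exception as e: print(l,e)
c=vision.calibration("wrist");print(c)
print(robot.current_time_s(),robot.current_tool_pos(),robot.current_eef_rot(),robot.tip_reach)
E
```

```text
pics
top {'mtx': [[461.631, 0.0, 248.5218], [0.0, 461.631, 192.2376], [0.0, 0.0, 1.0]], 'extrinsics': [[0.0178, -0.9998, -0.0021, 0.0241], [0.9966, 0.0176, 0.0807, -0.5114], [-0.0806, -0.0035, 0.9967, -1.4055], [0.0, 0.0, 0.0, 1.0]]}
bin_floor [(0.83, [205.0, 172.0, 41.0, 77.0])]
plate_c [(0.93, [332.0, 278.0, 18.0, 53.0]), (0.61, [209.0, 174.0, 7.0, 44.0])]
gauge_bed [(0.94, [328.0, 200.0, 95.0, 41.0])]
jaw_tab [(0.84, [345.0, 197.0, 22.0, 20.0])]
jaw [(0.92, [348.0, 195.0, 24.0, 21.0])]
anvil [(0.64, [312.0, 197.0, 8.0, 13.0])]
holder_a [(0.76, [326.0, 110.0, 20.0, 28.0]), (0.69, [347.0, 195.0, 24.0, 22.0])]
mallet [(0.89, [110.0, 208.0, 28.0, 84.0]), (0.61, [374.0, 118.0, 29.0, 28.0])]
spanner [(0.78, [252.0, 108.0, 56.0, 18.0]), (0.21, [314.0, 198.0, 7.0, 7.0])]
driver [(0.54, [396.0, 253.0, 12.0, 35.0])]
oilcan [(0.68, [372.0, 119.0, 28.0, 30.0])]
side {'mtx': [[368.8557, 0.0, 251.3686], [0.0, 368.8557, 195.8604], [0.0, 0.0, 1.0]], 'extrinsics': [[-0.9601, -0.2795, 0.0019, 0.5284], [0.2092, -0.7142, 0.6679, -0.1549], [-0.1853, 0.6417, 0.7442, -1.0931], [0.0, 0.0, 0.0, 1.0]]}
bin
[... 442 characters left out ...]
river [(0.78, [339.0, 138.0, 28.0, 10.0])]
oilcan [(0.94, [230.0, 119.0, 20.0, 40.0])]
{'mtx': array([[303.86131568,   0.        , 256.48263252],
       [  0.        , 303.86131568, 187.18229917],
       [  0.        ,   0.        ,   1.        ]]), 'T_tool_cam': array([[ 6.04017331e-04,  9.62149869e-01,  2.72520209e-01,
         6.91644539e-02],
       [ 9.99999789e-01, -5.16498316e-04, -3.92882485e-04,
         2.76005261e-04],
       [-2.37255603e-04,  2.72520388e-01, -9.62149979e-01,
        -1.55447182e-01],
       [ 0.00000000e+00,  0.00000000e+00,  0.00000000e+00,
         1.00000000e+00]])}
1.2 [ 0.22169432 -0.50336803  0.217918  ] [1.79997385e+02 1.65417427e-03 2.37713386e+01] 0.017
```

Run:
```python
import cv2
t=cv2.imread("pics/top0.png");cv2.imwrite("pics/top0c.png",cv2.resize(t[85:320,80:420],None,fx=2.35,fy=2.35,interpolation=cv2.INTER_CUBIC))
```

```text
(no output)
```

View pics/top0c.png

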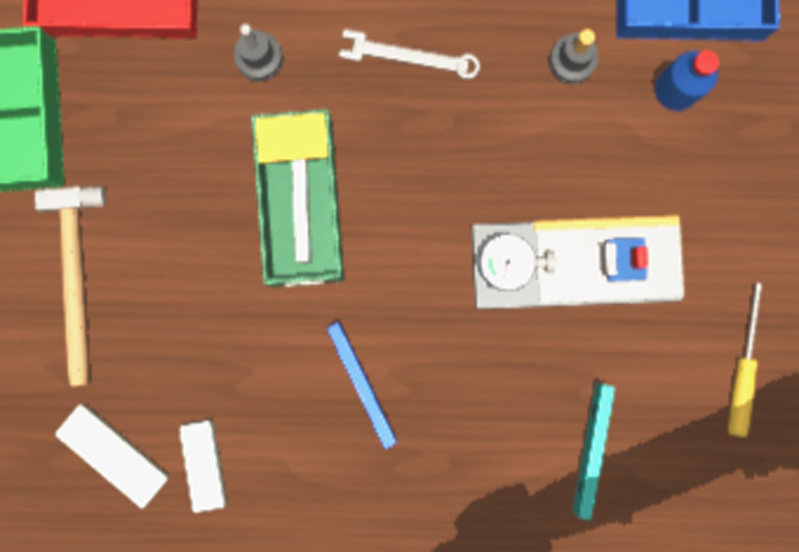

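View pics/side0.png

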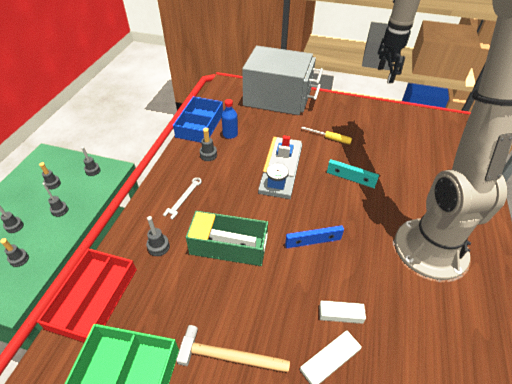

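Top crop: three plate-like bars. The silver one is in the green bin at px (208,174). The blue one is at px (234,249) and the teal one at px (333,277). Only the silver bar fits (aluminium, in the bin, one end under the yellow hood), so the others are look-alikes. The gauge is at px (326,197) with its dial to the left, so gauge +y ≈ world +y. I'll take close wrist views of the bin and gauge next.

```bash
cat > h.py <<'E'
from station import robot, fingers, vision, workorder, recognise
import cv2,numpy as np
from scipy.spatial.transform import Rotation as Ro
def cam(name,pose=None):
    c=vision.calibration(name);K=c["mtx"]
    if name!="wrist": E=c["extrinsics"]
    else:
        T=np.eye(4);T[:3,3]=pose[0];T[:3,:3]=Ro.from_euler("xyz",pose[1],degrees=True).as_matrix()
        E=np.linalg.inv(T@c["T_tool_cam"])
    return K,E
def ray(name,px,z,pose=None):
    K,E=cam(name,pose);d=np.linalg.inv(K)@[px[0],px[1],1];d=E[:3,:3].T@(d*[1,-1,-1]);o=-E[:3,:3].T@E[:3,3]
    return o+d*(z-o[2])/d[2]
def proj(name,P,pose=None):
    K,E=cam(name,pose);p=(np.atleast_2d(P)@E[:3,:3].T+E[:3,3])*[1,-1,-1];p=p@K.T;return p[:,:2]/p[:,2:]
def snap(f):
    pose=(np.array(robot.current_tool_pos()),np.array(robot.current_eef_rot()));im=vision.grab_frame("wrist")
    cv2.imwrite(f"pics/{f}.png",im[:,:,::-1]);np.savez(f"pics/{f}.npz",p=pose[0],r=pose[1]);return pose,im
E
python3 - <<'E'
from h import *
for n,p,z in(("bin",(206,172),.085),("platefree",(208,196),.057),("bed",(327,197),.03),("tab",(352,194),.091),("dial",(296,197),.086)): print(n,ray("top",p,z).round(3))
b=ray("top",(206,172),.085);g=ray("top",(327,197),.03)
for t,q in(("wb",b),("wg",g)):
    robot.move_to([q[0]+.03,q[1],.33],[180,0,0]);robot.pause(.2);po,_=snap(t);print(po,robot.current_time_s())
a=np.hstack([cv2.imread("pics/wb.png"),cv2.imread("pics/wg.png")])
cv2.imwrite("pics/wb2.png",cv2.resize(a,(800,300),interpolation=cv2.INTER_AREA))
E
```

```text
bin [0.564 0.16  0.085]
platefree [0.494 0.155 0.057]
bed [ 0.5   -0.208  0.03 ]
tab [ 0.505 -0.271  0.091]
dial [ 0.494 -0.107  0.086]
(array([0.59380781, 0.1591876 , 0.32987931]), array([ 1.79981816e+02,  7.54720675e-03, -6.33555387e-02])) 4.1583
(array([ 0.53036903, -0.20604072,  0.33009993]), array([-1.79979303e+02, -2.04795724e-02,  1.66274970e-01])) 5.8
```

View pics/wb.png

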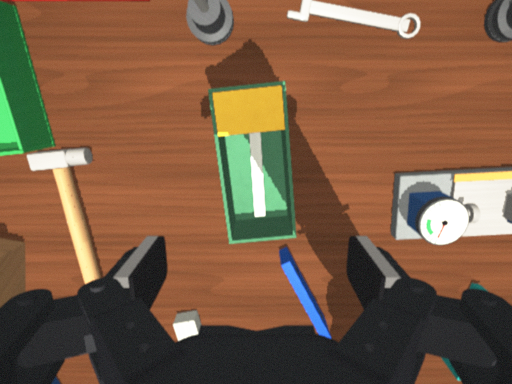

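View pics/wg.png

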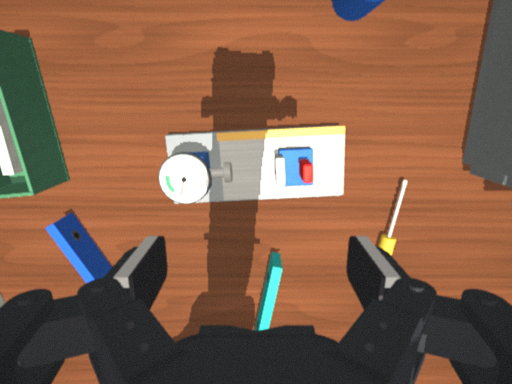

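Wrist views: bin rim corners at about (210,88), (285,82), (296,236) and (230,243). The silver plate's free end is at (260,216). For the gauge, the dial is at (185,178), the red tab at (306,171) and the right-hand bed corners at (345,126) and (343,194). I'll fit models to these.

Run:
```python
from h import *
from scipy.optimize import least_squares
def load(f):
    d=np.load(f"pics/{f}.npz");return (d["p"],d["r"]),cv2.imread(f"pics/{f}.png")
pb,ib=load("wb");pg,ig=load("wg")
# bin
hb=cv2.cvtColor(ib,cv2.COLOR_BGR2HSV)
m=((hb[...,0]>65)&(hb[...,0]<85)&(hb[...,1]>90))|((hb[...,0]>15)&(hb[...,0]<26)&(hb[...,1]>200)&(hb[...,2]>150))
m=m.astype(np.uint8);m[:,:195]=0;m[:,310:]=0;m[:70]=0;m[250:]=0
m=cv2.morphologyEx(m,cv2.MORPH_CLOSE,np.ones((5,5)))
c=max(cv2.findContours(m,0,2)[0],key=cv2.contourArea);print("hull",cv2.approxPolyDP(cv2.convexHull(c),4,True)[:,0].tolist())
obs=np.array([(210,88),(285,82),(296,237),(230,243)])
R=lambda t:np.array([[np.cos(t),-np.sin(t)],[np.sin(t),np.cos(t)]])
loc=np.array([(107.5,49),(107.5,-49),(-107.5,-49),(-107.5,49)])/1e3 # world-like axes
f=lambda q:(proj("wrist",np.c_[loc@R(q[2]).T+q[:2],np.full(4,.085)],pb)-obs).ravel()
s=least_squares(f,[.56,.16,0]);print("bin xy yaw",s.x.round(4),"res",s.fun.round(1))
c,t=s.x[:2],s.x[2]
# plate: white mask inside bin
w=((hb[...,1]<60)&(hb[...,2]>140)).astype(np.uint8);w[:,:240]=0;w[:,275:]=0;w[:125]=0;w[225:]=0
n,l,st,ce=cv2.connectedComponentsWithStats(w);k=1+np.argmax(st[1:,4]);ys,xs=np.where(l==k);print("plate bbox",st[k])
for lo,hi in((140,150),(165,175),(195,205)):
    q=(ys>=lo)&(ys<=hi);print(lo,xs[q].min(),xs[q].max(),((ray("wrist",(xs[q].mean(),(lo+hi)/2),.057,pb)[:2]-c)@R(t)).round(4))
print("free end local", ((ray("wrist",(260,ys.max()),.057,pb)[:2]-c)@R(t)).round(4), "at z .005",((ray("wrist",(260,ys.max()),.005,pb)[:2]-c)@R(t)).round(4))
# gauge
hg=cv2.cvtColor(ig,cv2.COLOR_BGR2HSV)
r=(((hg[...,0]<6)|(hg[...,0]>174))&(hg[...,1]>170)&(hg[...,2]>90)).astype(np.uint8);r[:,:290]=0;r[:,330:]=0;r[:150]=0;r[195:]=0
ys,xs=np.where(r);print("tab px",xs.min(),xs.max(),ys.min(),ys.max(),ray("wrist",((xs.min()+xs.max())/2,(ys.min()+ys.max())/2),.091,pg).round(4))
for nm,p,z in(("corner far",(345,126),.03),("corner near",(343,194),.03),("left far",(166,136),.03),("near mid",(215,202),.03),("dial",(185.5,178),.086),("face",(281,171),.073)):print(nm,ray("wrist",p,z,pg).round(4))
cv2.imwrite("pics/crop.png",np.hstack([cv2.resize(ib[75:250,190:310],(480,600*700//700),interpolation=cv2.INTER_CUBIC)[:600],cv2.resize(ig[115:215,155:355],(320,160),interpolation=cv2.INTER_CUBIC)][:1]))
cv2.imwrite("pics/gc.png",cv2.resize(ig[115:215,155:355],None,fx=4,fy=4,interpolation=cv2.INTER_CUBIC))
```

```text
hull [[284, 82], [295, 235], [230, 242], [209, 90]]
bin xy yaw [0.5762 0.1598 0.0944] res [-1.4  0.3  1.6 -1.5  0.7  1.  -1.   0.9]
plate bbox [ 249  133   17   85 1017]
140 249 261 [ 0.0273 -0.0018]
165 251 263 [-0.0087 -0.0005]
195 253 265 [-0.0543  0.001 ]
free end local [-0.0814  0.0013] at z .005 [-0.1017  0.0026]
tab px 300 311 160 180 [ 0.512  -0.2715  0.091 ]
corner far [ 0.565  -0.3367  0.03  ]
corner near [ 0.4601 -0.3422  0.03  ]
left far [ 0.5494 -0.0717  0.03  ]
near mid [ 0.4462 -0.1411  0.03  ]
dial [ 0.4992 -0.1102  0.086 ]
face [ 0.5064 -0.2405  0.073 ]
```

View pics/gc.png

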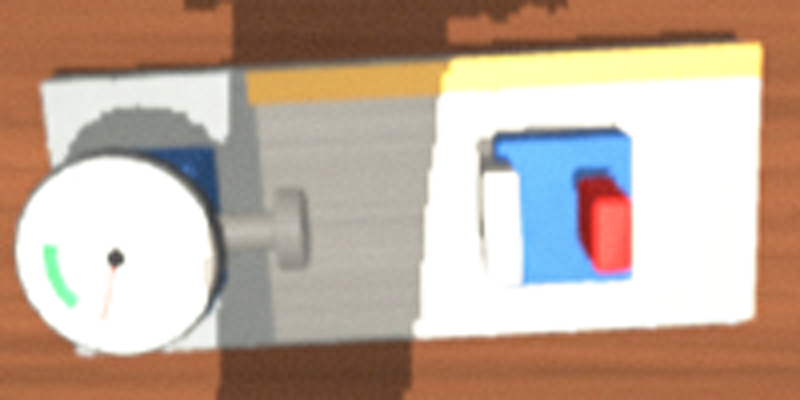

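View pics/crop.png

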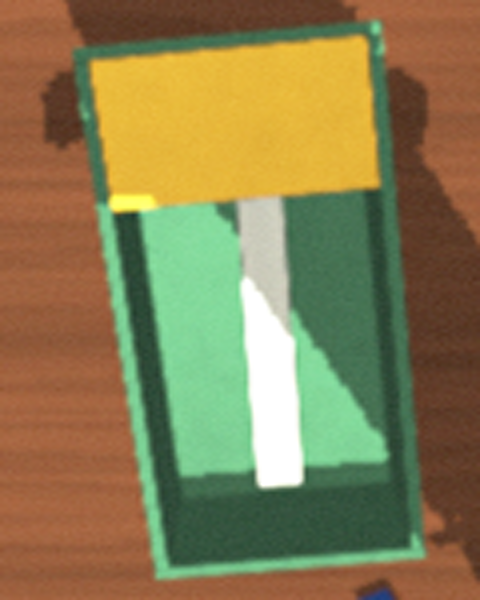

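```bash
cat > plan.py <<'E'
import numpy as np,cv2
# 2D bin section, u=+bin x (to robot), z above floor, mm
boxes=[(-107.5,-102.5,-5,80),(102.5,107.5,-5,80),(-102.5,-47.5,68,80),(-107.5,107.5,-50,0)]
def poly(p,h,th,m=0):
    c,s=np.cos(th),np.sin(th);d=np.array([c,s]);n=np.array([-s,c]);o=np.array([p,h])
    P=[(-m,-m),(170+m,-m),(170+m,52+m),(-m,52+m)]
    return np.array([o+a*d+b*n for a,b in P])
def grip(p,h,th,a,b,m=0): # body polygon incl. flange; a,b grasp in plate coords from far lower corner
    c,s=np.cos(th),np.sin(th);d=np.array([c,s]);n=np.array([-s,c]);o=np.array([p,h])
    L=[[(a-40-m,b+54-m),(a+40+m,b+54-m),(a+40+m,b+200),(a-40-m,b+200)],[(a-11-m,b-19),(a+11+m,b-19),(a+11+m,b+54),(a-11-m,b+54)]]
    return [np.array([o+x*d+y*n for x,y in Q]) for Q in L]
def hit(P):
    return any(cv2.intersectConvexConvex(P.astype(np.float32),np.array([(x0,z0),(x1,z0),(x1,z1),(x0,z1)],np.float32))[0]>0 for x0,x1,z0,z1 in boxes)
E
python3 - <<'E'
from h import *
from plan import *
from scipy.optimize import least_squares
d=np.load("pics/wg.npz");pg=(d["p"],d["r"])
# gauge fit: gx,gy,yaw,jaw
G=lambda q,L:np.c_[np.c_[L[:,0]*np.cos(q[2])-L[:,1]*np.sin(q[2])+q[0],L[:,0]*np.sin(q[2])+L[:,1]*np.cos(q[2])+q[1]],L[:,2]+.03]
def f(q):
    P=lambda *l:proj("wrist",G(q,np.array(l)/1e3),pg)
    tab=P((0,-112+q[3]*1e3,61))[0]-(308.6,172.5)
    dial=P((0,82,56))[0]-(184.2,178.7)
    A,B=P((-50,-100,0),(-50,100,0));n=np.array([-(B-A)[1],(B-A)[0]])/np.linalg.norm(B-A)
    e=[(np.array(x)-A)@n for x in((343.5,195),(225,200.8))]
    A,B=P((50,-100,0),(50,100,0));n=np.array([-(B-A)[1],(B-A)[0]])/np.linalg.norm(B-A)
    e+=[(np.array(x)-A)@n for x in((345.3,126.5),(217,133))]
    anv=P((0,20,9.5))[0][0]-231.8
    return np.r_[tab,dial,e,anv]
s=least_squares(f,[.5,-.19,.066,.026]);print(s.x.round(4),s.fun.round(1))
# path search: A* on (p,h,th)
import heapq
p0=-89;a=85+45;b=36
free={}
def ok(k):
    if k not in free:
        p,h,t=k[0]*3+p0,k[1]*3+2,np.radians(k[2]*2)
        m=0 if k[2]<2 else 2
        free[k]=not(hit(poly(p,h,t,m if h>2 else 1.5)) or any(hit(g) for g in grip(p,h,t,a,b,2)))
    return free[k]
st=(0,0,0);Q=[(0,0,st,None)];par={};print("start ok",ok(st))
while Q:
    _,g,k,pr=heapq.heappop(Q)
    if k in par: continue
    par[k]=pr
    if k[1]*3>=90: break
    for dd in[(i,j,l) for i in(-1,0,1) for j in(-1,0,1) for l in(-1,0,1)]:
        n=tuple(np.add(k,dd))
        if n not in par and 0<=n[1]<=32 and 0<=n[2]<=30 and -4<=n[0]<=60 and ok(n):
            c=g+np.linalg.norm(dd)+.0;heapq.heappush(Q,(c+max(0,30-n[1]),c,n,k))
path=[]
while k: path.append((k[0]*3+p0,k[1]*3+2,k[2]*2));k=par[k]
path=path[::-1];print(len(path),path)
E
```

```text
[ 0.5034 -0.1899  0.0568  0.0259] [ 0.   0.2 -0.3 -0.4 -2.1 -1.9  1.6  2.1  0.3]
start ok True
49 [(-89, 2, 0), (np.int64(-89), np.int64(2), np.int64(2)), (np.int64(-86), np.int64(2), np.int64(4)), (np.int64(-83), np.int64(2), np.int64(6)), (np.int64(-80), np.int64(2), np.int64(8)), (np.int64(-77), np.int64(2), np.int64(10)), (np.int64(-74), np.int64(2), np.int64(12)), (np.int64(-71), np.int64(2), np.int64(14)), (np.int64(-68), np.int64(2), np.int64(16)), (np.int64(-65), np.int64(2), np.int64(18)), (np.int64(-62), np.int64(2), np.int64(20)), (np.int64(-59), np.int64(5), np.int64(22)), (np.int64(-56), np.int64(5), np.int64(24)), (np.int64(-53), np.int64(5), np.int64(26)), (np.int64(-50), np.int64(5), np.int64(28)), (np.int64(-47), np.int64(5), np.int64(28)), (np.int64(-44), np.int64(5), np.int64(28)), (np.int64(-41), np.int64(8), np.int64(28)), (np.int64(-38), np.int64(8), np.int64(28)), (np.int64(-35), np.int64(11), np.int64(28)), (np.int64(-32), np.int64(11), np.int64(28)), (np.int64(-29), np.int64(14), np.int64(28)), (np.int64(-26), np.int64(14), np.int64(28)), (np.int64(-23), np.i
[... 449 characters left out ...]
int64(47), np.int64(28)), (np.int64(-20), np.int64(50), np.int64(28)), (np.int64(-20), np.int64(53), np.int64(28)), (np.int64(-20), np.int64(56), np.int64(28)), (np.int64(-20), np.int64(59), np.int64(28)), (np.int64(-20), np.int64(62), np.int64(28)), (np.int64(-20), np.int64(65), np.int64(28)), (np.int64(-20), np.int64(68), np.int64(28)), (np.int64(-20), np.int64(71), np.int64(28)), (np.int64(-20), np.int64(74), np.int64(28)), (np.int64(-20), np.int64(77), np.int64(28)), (np.int64(-20), np.int64(80), np.int64(28)), (np.int64(-20), np.int64(83), np.int64(28)), (np.int64(-20), np.int64(86), np.int64(28)), (np.int64(-20), np.int64(89), np.int64(28)), (np.int64(-20), np.int64(92), np.int64(28))]
```

```bash
cat >> plan.py <<'E'
WP=[(-88.6,0,0),(-87,3,2),(-60,3,21),(-50,4,30),(-25,6,36),(-10,10,40),(-10,110,40)]
a,b=130,36
BIN=np.array([.5762,.1598]);BT=.0944;PY=.060
def pose(p,h,thd,flip=0):
    from scipy.spatial.transform import Rotation as Ro
    t=np.radians(thd);bt=b-2
    u=p+a*np.cos(t)-bt*np.sin(t);z=h+a*np.sin(t)+bt*np.cos(t)
    lx,ly=-u/1e3,.0005
    xy=BIN+[lx*np.cos(BT)-ly*np.sin(BT),lx*np.sin(BT)+ly*np.cos(BT)]
    R=Ro.from_euler("z",PY)*Ro.from_euler("y",t)*Ro.from_euler("x",np.pi)*Ro.from_euler("z",np.pi*flip)
    return np.r_[xy,.005+z/1e3],R.as_euler("xyz",degrees=True)
E
python3 - <<'E'
from plan import *
from h import robot
for m in(1,2,3,4,5):
    bad=[]
    for i in range(1,len(WP)-1):
        for s in np.linspace(0,1,30):
            w=np.array(WP[i])*(1-s)+np.array(WP[i+1])*s;t=np.radians(w[2])
            if hit(poly(w[0],w[1],t,m)): bad.append(("P",i,round(s,2)))
            if any(hit(g) for g in grip(*w[:2],t,a,b,m)): bad.append(("G",i,round(s,2)))
    print(m,len(bad),bad[:4],bad[-2:])
for fl in(0,1):
    for w in WP:
        x=pose(*w,fl);q=robot.inverse_kinematics(*x);print(fl,w,x[0].round(3),x[1].round(1),None if q is None else np.round(q,0))
E
```

```text
1 0 [] []
2 0 [] []
3 67 [('P', 1, np.float64(0.0)), ('P', 1, np.float64(0.03)), ('P', 1, np.float64(0.07)), ('P', 1, np.float64(0.1))] [('P', 5, np.float64(0.24)), ('P', 5, np.float64(0.28))]
4 88 [('P', 1, np.float64(0.0)), ('P', 1, np.float64(0.03)), ('P', 1, np.float64(0.07)), ('P', 1, np.float64(0.1))] [('P', 5, np.float64(0.28)), ('P', 5, np.float64(0.31))]
5 103 [('P', 1, np.float64(0.0)), ('P', 1, np.float64(0.03)), ('P', 1, np.float64(0.07)), ('P', 1, np.float64(0.1))] [('P', 5, np.float64(0.28)), ('P', 5, np.float64(0.31))]
0 (-88.6, 0, 0) [0.535 0.156 0.039] [180.    0.    3.4] [  18.   39.  -53.   97.   35.   62. -133.]
0 (-87, 3, 2) [0.535 0.156 0.047] [180.    2.    3.4] [  18.   40.  -53.   95.   33.   65. -131.]
0 (-60, 3, 21) [0.527 0.156 0.086] [180.   21.    3.4] [  11.   49.  -49.   74.   24.   91. -123.]
0 (-50, 4, 30) [0.531 0.156 0.103] [180.   30.    3.4] [   7.   55.  -47.   62.   22.  103. -121.]
0 (-25, 6, 36) [0.516 0.155 0.115] [180.   36.    3.4] [   6.   57.  -46.   58.   20.  110. -121.]
0 (-10, 10, 40) [0.509 0.154 0.125] [180.   40.    3.4] [   4.   59.  -45.   55.   19.  114. -121.]
0 (-10, 110, 40) [0.509 0.154 0.225] [180.   40.    3.4] None
1 (-88.6, 0, 0) [0.535 0.156 0.039] [-180.     0.  -176.6] [ 23.  44. -62.  97.  42.  66.  42.]
1 (-87, 3, 2) [0.535 0.156 0.047] [-180.    -2.  -176.6] [ 22.  44. -62.  95.  40.  69.  44.]
1 (-60, 3, 21) [0.527 0.156 0.086] [-180.   -21.  -176.6] [ 16.  54. -62.  73.  34.  95.  50.]
1 (-50, 4, 30) [0.531 0.156 0.103] [-180.   -30.  -176.6] [ 12.  60. -62.  61.  33. 107.  52.]
1 (-25, 6, 36) [0.516 0.155 0.115] [-180.   -36.  -176.6] [ 10.  63. -62.  58.  31. 113.  52.]
1 (-10, 10, 40) [0.509 0.154 0.125] [-180.   -40.  -176.6] [  6.  61. -52.  55.  23. 115.  56.]
1 (-10, 110, 40) [0.509 0.154 0.225] [-180.   -40.  -176.6] None
```

```bash
sed -i 's/^WP=.*/WP=[(-88.6,0,0),(-87,3,2),(-60,3,21),(-50,4,30),(-25,6,35),(-10,10,38),(-8,50,30),(-8,95,15),(-8,130,0)]/' plan.py
python3 - <<'E'
from plan import *
from h import robot
print(np.round(robot.current_joint_positions(),1),robot.current_time_s())
for m in(1,2,2.9):
    bad=[]
    for i in range(1,len(WP)-1):
        for s in np.linspace(0,1,30):
            w=np.array(WP[i])*(1-s)+np.array(WP[i+1])*s;t=np.radians(w[2])
            if hit(poly(w[0],w[1],t,m)): bad.append(("P",i,round(float(s),2)))
            if any(hit(g) for g in grip(*w[:2],t,a,b,m)): bad.append(("G",i,round(float(s),2)))
    print(m,len(bad),bad[:4],bad[-2:])
x=pose(*WP[0]);robot.move_to([x[0][0],x[0][1],.2],x[1]);print(np.round(robot.current_joint_positions(),1))
for fl in(0,):
    for w in WP:
        x=pose(*w,fl);q=robot.inverse_kinematics(*x);print(fl,w,x[0].round(3),None if q is None else np.round(q,0))
E
```

```text
[ 51.1  25.3 -50.4  68.6  19.3  94.3 -84.7] 5.8
1 0 [] []
2 0 [] []
2.9 62 [('P', 1, 0.03), ('P', 1, 0.07), ('P', 1, 0.1), ('P', 1, 0.14)] [('P', 3, 0.03), ('P', 3, 0.07)]
[  22.    30.5  -59.9   85.5   26.6   79.2 -126.1]
0 (-88.6, 0, 0) [0.535 0.156 0.039] [  18.   39.  -53.   97.   35.   62. -133.]
0 (-87, 3, 2) [0.535 0.156 0.047] [  18.   40.  -54.   95.   34.   65. -132.]
0 (-60, 3, 21) [0.527 0.156 0.086] [  13.   50.  -53.   74.   27.   92. -125.]
0 (-50, 4, 30) [0.531 0.156 0.103] [   8.   56.  -51.   62.   25.  104. -123.]
0 (-25, 6, 35) [0.514 0.154 0.113] [   8.   58.  -51.   59.   23.  109. -123.]
0 (-10, 10, 38) [0.505 0.154 0.122] [   7.   59.  -51.   58.   22.  112. -123.]
0 (-8, 50, 30) [0.489 0.152 0.149] [  12.   50.  -54.   68.   22.  104. -125.]
0 (-8, 95, 15) [0.468 0.15  0.166] [  20.   36.  -59.   85.   22.   88. -126.]
0 (-8, 130, 0) [0.455 0.149 0.169] [  30.   23.  -64.  100.   22.   71. -127.]
```

Run:
```python
from plan import *
from h import *
fingers.gripper_to(.45,100)
x=pose(*WP[0]);print(robot.line_to(x[0],x[1],.12,f_stop=12))
print(np.round(robot.current_tool_pos(),4),x[0].round(4),np.round(robot.current_contact_force(),1))
fingers.gripper_to(0,100);robot.pause(.2)
print("gap",robot.current_finger_gap(),np.round(robot.current_contact_force(),1),robot.current_time_s())
f0=np.array(robot.current_contact_force())
for w in WP[1:5]:
    x=pose(*w);r=robot.line_to(x[0],x[1],.06,f_stop=25)
    print(w,r,np.round(np.array(robot.current_contact_force()),1),round(robot.current_finger_gap(),3))
    if r: break
snap("out1");im=vision.grab_frame("side");print(robot.current_time_s())
cv2.imwrite("pics/s1.png",np.hstack([cv2.resize(im[190:280,160:300,::-1],(560,360),interpolation=cv2.INTER_CUBIC),]))
```

```text
False
[0.5356 0.1568 0.0398] [0.5349 0.1564 0.039 ] [0.4 0.1 0.7]
gap 0.13224937479000753 [-0.6  0.6  5.8] 9.8333
(-87, 3, 2) False [ 1.3 -0.1 -3.8] 0.133
(-60, 3, 21) False [ 0.3 -0.2 -4. ] 0.134
(-50, 4, 30) False [-0.5 -0.2 -4.5] 0.135
(-25, 6, 35) False [-0.5  0.6 -4.4] 0.133
11.9417
```

View pics/s1.png

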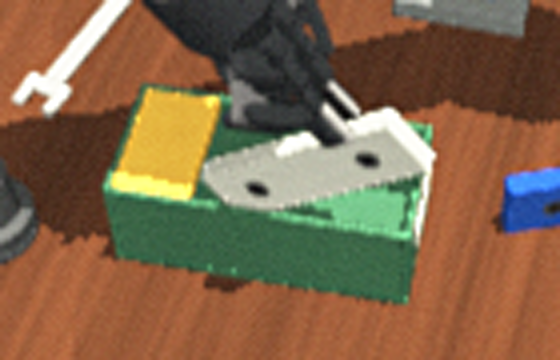

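The plate is tilted and its free end is over the rim (crop about (430,150)), with the far end clear of the hood. I'll go on lifting it out and carry it to the gauge.

```bash
cat >> h.py <<'E'
GO=np.array([.5034,-.1899]);GY=.0568
def gp(x,y,z): # gauge mm -> world
    c,s=np.cos(GY),np.sin(GY);return np.array([GO[0]+(c*x-s*y)/1e3,GO[1]+(s*x+c*y)/1e3,.03+z/1e3])
GR=[180,0,np.degrees(GY)]
E
python3 - <<'E'
from plan import *
from h import *
for w in WP[5:]:
    x=pose(*w);r=robot.line_to(x[0],x[1],.1,f_stop=25)
    print(w,r,np.round(robot.current_contact_force(),1),round(robot.current_finger_gap(),3))
    if r: raise SystemExit
p=np.array(robot.current_tool_pos());p[2]=.21;robot.line_to(p,velocity=.15)
robot.line_to(gp(-45,2,180),GR,velocity=.2)
robot.line_to(gp(-45,2,70),velocity=.12)
robot.pause(.3)
snap("g1");t=vision.grab_frame("top");s=vision.grab_frame("side")
print(robot.current_time_s(),np.round(robot.current_tool_pos(),4),gp(-45,2,70).round(4))
k=cv2.resize(t[160:235,270:390,::-1],None,fx=3.3,fy=3.3,interpolation=cv2.INTER_CUBIC)
q=cv2.resize(s[120:205,240:350,::-1],None,fx=3.6,fy=3.6,interpolation=cv2.INTER_CUBIC)
w=cv2.imread("pics/g1.png");H=max(k.shape[0],q.shape[0])
row=np.hstack([cv2.copyMakeBorder(i,0,H-i.shape[0],0,0,0) for i in(k,q)])
cv2.imwrite("pics/g1c.png",row)
E
```

```text
(-10, 10, 38) False [-0.7 -1.3 -4.3] 0.131
(-8, 50, 30) False [ 0.6 -0.7 -5.5] 0.135
(-8, 95, 15) False [ 0.8 -1.8 -4.7] 0.134
(-8, 130, 0) False [ 0.4 -0.  -4.2] 0.135
17.3 [ 0.4584 -0.1905  0.1001] [ 0.4584 -0.1905  0.1   ]
```

View pics/g1c.png

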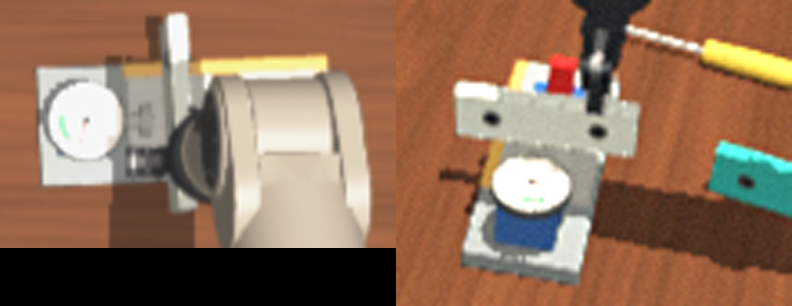

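View pics/g1.png

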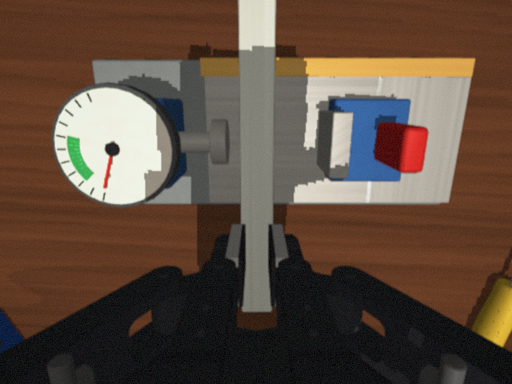

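The plate hangs square between anvil disc (219,141) and jaw (340,145). Needle and green arc read clearly in the wrist view. I'll refine the gauge pose from this picture, then lower.

Run:
```python
from h import *
d=np.load("pics/g1.npz");pg=(d["p"],d["r"])
inv=lambda w:np.array([np.cos(GY)*(w[0]-GO[0])+np.sin(GY)*(w[1]-GO[1]),-np.sin(GY)*(w[0]-GO[0])+np.cos(GY)*(w[1]-GO[1])])*1e3
for n,px,z in(("tab",(414,148.5),.091),("dial",(114,145),.086),("anvil bottom",(229,158),.045),("bed nearL",(110,204),.03),("bed nearR",(448,203),.03),("bed farR",(475,60),.03),("bed farL",(93,61),.03)):print(n,inv(ray("wrist",px,z,pg)).round(1))
x=0;y=2
r=robot.line_to(gp(-45,2,28),GR,velocity=.03,f_stop=5)
print(r,np.round(robot.current_tool_pos(),4),np.round(robot.current_contact_force(),1))
fingers.gripper_to(.35);robot.pause(.2)
robot.line_to(gp(-45,2,150),velocity=.15)
robot.line_to(gp(-30,-50,150),velocity=.2);robot.pause(.3)
snap("g2");print(robot.current_time_s())
```

```text
tab [ -0.2 -84.3]
dial [ 0.9 81.2]
anvil bottom [-13.9  20.8]
bed nearL [-53.1 116.4]
bed nearR [ -52.3 -148.8]
bed farR [  52.  -149.6]
bed farL [ 51.2 114.5]
True [ 0.4579 -0.1904  0.065 ] [ 0.4 -0.3  4.6]
20.5833
```

View pics/g2.png

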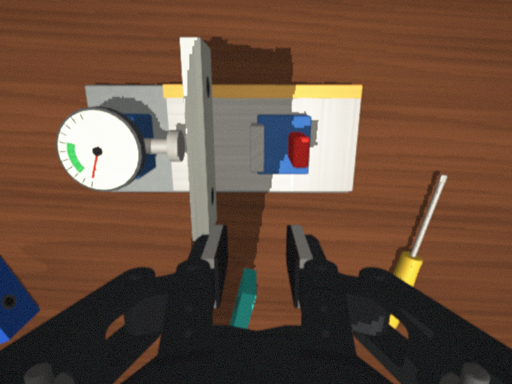

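Run:
```python
from h import *
fingers.gripper_to(.27,20)
robot.line_to(gp(0,-85,130),GR,velocity=.15)
print(robot.line_to(gp(0,-85,56),velocity=.06,f_stop=6),np.round(robot.current_tool_pos(),4),gp(0,-85,56).round(4))
f=np.array(robot.current_contact_force());fingers.gripper_to(0,20);robot.pause(.2)
print("gap",robot.current_finger_gap(),f.round(1),np.round(robot.current_contact_force(),1))
for y in(-60,-44,-40,-37,-35.5):
    r=robot.line_to(gp(0,y,56),velocity=.02,f_stop=20);robot.pause(.1)
    print(y,r,np.round(robot.current_contact_force(),1),np.round(robot.current_tool_pos(),4))
    if r:break
robot.pause(.2);snap("c1");print(robot.current_finger_gap(),robot.current_time_s())
```

```text
False [ 0.5086 -0.2748  0.0865] [ 0.5082 -0.2748  0.086 ]
gap -0.0006160114522251529 [0.4 0.3 0.2] [-0.2  0.6 -0.2]
-60 False [-1.   0.  -0.5] [ 0.5068 -0.25    0.086 ]
-44 False [ 0.  -0.2 -0.4] [ 0.5059 -0.2341  0.086 ]
-40 False [-0.2 -0.5  0.2] [ 0.5057 -0.2299  0.086 ]
-37 False [1.2 0.8 0.1] [ 0.5055 -0.2268  0.086 ]
-35.5 False [0.2 0.3 0.3] [ 0.5054 -0.2254  0.086 ]
-0.00012403787502744703 27.2417
```

View pics/c1.png

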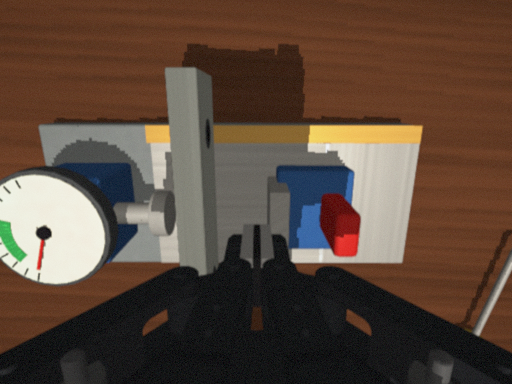

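Run:
```python
from h import *
inv=lambda w:np.array([np.cos(GY)*(w[0]-GO[0])+np.sin(GY)*(w[1]-GO[1]),-np.sin(GY)*(w[0]-GO[0])+np.cos(GY)*(w[1]-GO[1])])*1e3
for f,px in(("c1",(344,243)),("g2",(300,154))):
    d=np.load(f"pics/{f}.npz");pg=(d["p"],d["r"]);print(f,inv(ray("wrist",px,.091,pg)).round(1),proj("wrist",pg[0],pg),proj("wrist",pg[0]-[0,0,.017],pg), d["p"],d["r"])
```

```text
c1 [ -4.8 -83.4] [[255.9489876  230.99189826]] [[255.98546943 219.49851802]] [ 0.50541195 -0.22539321  0.08599954] [1.79996590e+02 3.92448071e-04 3.25402260e+00]
g2 [ -2.5 -84.4] [[255.9489876  230.99189826]] [[256.039804   219.32520469]] [ 0.4761763  -0.24057746  0.18004495] [-179.89211907    0.38159027    3.33225712]
```

Run:
```python
from h import *
from scipy.optimize import least_squares
inv=lambda w:np.array([np.cos(GY)*(w[0]-GO[0])+np.sin(GY)*(w[1]-GO[1]),-np.sin(GY)*(w[0]-GO[0])+np.cos(GY)*(w[1]-GO[1])])*1e3
def L(f): d=np.load(f"pics/{f}.npz");return (d["p"],d["r"])
# red tab mask per wrist image
print("now",robot.current_time_s())
for f,(x0,x1,y0,y1) in {"wg":(290,330,150,195),"g1":(360,440,110,185),"g2":(280,320,125,175),"c1":(310,370,185,265)}.items():
    h=cv2.cvtColor(cv2.imread(f"pics/{f}.png"),cv2.COLOR_BGR2HSV)
    m=((h[...,0]<6)|(h[...,0]>174))&(h[...,1]>170)&(h[...,2]>90);q=np.zeros_like(m);q[y0:y1,x0:x1]=m[y0:y1,x0:x1]
    ys,xs=np.where(q);V=h[...,2][q];print(f,xs.min(),xs.max(),ys.min(),ys.max(),"bright hist",np.percentile(V,[10,50,90]))
    b=V>(V.min()+V.max())/2;print("  bright",xs[b].min(),xs[b].max(),ys[b].min(),ys[b].max())
obs={"wg":(308.6,172.5),"g1":(414,148.5),"g2":(300.5,153),"c1":(345,243)}
def f(P): return np.concatenate([proj("wrist",P,L(k))[0]-v for k,v in obs.items()])
s=least_squares(f,[.508,-.274,.09]);print("tri tab",s.x.round(4),inv(s.x).round(1),s.fun.round(1))
im=vision.grab_frame("side");h=cv2.cvtColor(im,cv2.COLOR_RGB2HSV)
m=((h[...,0]<6)|(h[...,0]>174))&(h[...,1]>150);m[:120]=0;m[175:]=0;m[:,:265]=0;m[:,:]&=True;m[:,310:]=0
ys,xs=np.where(m);print("side red",len(xs),xs.min() if len(xs) else 0,xs.max() if len(xs) else 0,ys.min() if len(xs) else 0,ys.max() if len(xs) else 0)
print("side proj tab",proj("side",[gp(0,-84,61),gp(0,-84,21)]).round(1),"tcp,tip",proj("side",[gp(0,-35.5,56),gp(0,-35.5,39)]).round(1))
vision.grab_frame("top")
cv2.imwrite("pics/s2.png",cv2.resize(im[90:220,215:375,::-1],(800,650)[:2] if 0 else (736,598),interpolation=cv2.INTER_CUBIC))
```

```text
now 27.2417
wg 300 311 160 180 bright hist [137.1 172.  255. ]
  bright 300 311 160 180
g1 392 427 124 171 bright hist [144.7 218.  226. ]
  bright 392 427 124 171
g2 289 308 133 166 bright hist [ 99.  148.5 156. ]
  bright 289 308 133 166
c1 325 359 194 255 bright hist [ 93. 127. 226.]
  bright 325 359 194 255
tri tab [ 0.5075 -0.2721  0.0967] [ -0.5 -82.3] [-2.1  1.7  1.6  2.1 -2.1 -0.3  0.7 -2.6]
side red 23 283 289 136 145
side proj tab [[284.8 136.7]
 [284.  145.5]] tcp,tip [[282.3 146.6]
 [282.  150.4]]<stdin>:11: RuntimeWarning: overflow encountered in scalar add
```

Run:
```python
import cv2,numpy as np
s=cv2.imread("pics/s2.png");s=cv2.resize(s,(400,325))
c=cv2.resize(cv2.imread("pics/c1.png")[160:320,180:377],(400,325),interpolation=cv2.INTER_CUBIC)
cv2.imwrite("pics/cmp.png",np.hstack([s,c]))
```

```text
(no output)
```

View pics/cmp.png

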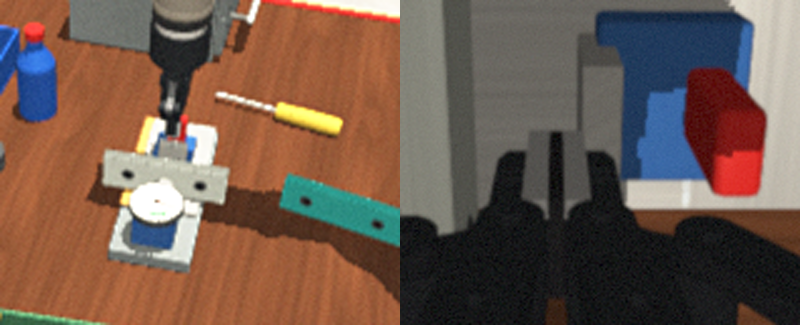

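Run:
```python
from h import *
robot.line_to(gp(0,-35.5,100),velocity=.15)
robot.line_to(gp(0,-84,100),velocity=.2)
print(robot.line_to(gp(0,-84,66),velocity=.04,f_stop=5),"z above bed",(robot.current_tool_pos()[2]-.03)*1e3,np.round(robot.current_contact_force(),1),robot.current_finger_gap(),robot.current_time_s())
```

```text
False z above bed 66.28700017027738 [-0.2  0.6 -0.5] 0.00043717277611435713 29.175
```

Run:
```python
from h import *
po,im=snap("d1");h=cv2.cvtColor(im,cv2.COLOR_RGB2HSV)
m=(((h[...,0]<6)|(h[...,0]>174))&(h[...,1]>150)&(h[...,2]>60)).astype(np.uint8)
n,l,st,ce=cv2.connectedComponentsWithStats(m)
for i in range(1,n):
    if st[i,4]>25: print("red",st[i],ce[i].round(1))
print("tip proj",proj("wrist",po[0]-[0,0,.017],po),"exp tab top corners",proj("wrist",[gp(a,-84+c,61) for a in(-13,13) for c in(-7,7)],po).round(0).tolist())
# gripper silhouette: same pixels in c1 and d1 (rigid to camera): dark rows at col 256
g=cv2.cvtColor(im,cv2.COLOR_RGB2GRAY)
print("col256 rows",[(r,int(g[r,250])) for r in range(200,300,5)])
for r in range(180,300,8): print(r,' '.join("%3d"%v for v in g[r,200:312:7]))
```

```text
red [247 190  23  35 724] [257.9 207.6]
tip proj [[255.98125242 219.51439417]] exp tab top corners [[268.0, 248.0], [244.0, 248.0], [268.0, 206.0], [243.0, 206.0]]
col256 rows [(200, 51), (205, 45), (210, 63), (215, 67), (220, 63), (225, 97), (230, 94), (235, 96), (240, 93), (245, 94), (250, 94), (255, 91), (260, 126), (265, 47), (270, 26), (275, 22), (280, 27), (285, 27), (290, 28), (295, 26)]
180  85  81  70  64  64  68  63  68  64  60  63  62 120 119 124 121
188 100  98  71  62  62  62  63  58  65  64  64  65 122 169 239 240
196 121 113  73  62  62  60  62  49  49  49  58  73 120 240 241 238
204 118 121  72  64  62  60  62  50  46  48  65  78 121 238 239 236
212 120 120  75  59  63  61  61  61  68  62  56  70 227 236 236 234
220 120 116  75  65  61  66  60  55  60  65  58  80 235 232 234 233
228 117 117  78  65  66  64  66  89  26  97  89  89 234 228 230 229
236 116 123  73  59  61  26  79  95  15  94  92  34 209 226 226 226
244 114 121 124 118  26  28  92  94  21  99  96  32  28 223 223 225
252 120 121 118 119  28  29  92  96  20  94  95  24  31 222 221 224
260  49  46  42  44  22  20  29 128  30 130  25  25  20  60  79  82
268  44  42  40  21  32  38  29  28  33  28  27  32  26  21  79  79
276  26  33  27  27  22  26  17  27  29  27  25  27  27  18  18  26
284  17  29  31  20  23  23  28  10  30  29  26  29  21  32  33  26
292  24  27  17  31  21  26  23  34  35  27  23  18  25  20  28  14
```

Run:
```python
from h import *
d=np.load("pics/d1.npz");po=(d["p"],d["r"])
R=Ro.from_euler("xyz",po[1],degrees=True).as_matrix()
for x in(-.011,0,.011):
    print(x,[(int(s*1e3),int(proj("wrist",po[0]+R@[x,0,s],po)[0][1])) for s in np.arange(-.03,.021,.005)])
print(robot.line_to(gp(0,-84,50),velocity=.03,f_stop=4),"z",(robot.current_tool_pos()[2]-.03)*1e3,np.round(robot.current_contact_force(),1))
robot.line_to(gp(0,-84,85),velocity=.15);print(robot.current_time_s())
```

```text
-0.011 [(-30, 278), (-24, 273), (-19, 267), (-14, 262), (-9, 257), (-4, 253), (0, 248), (5, 244), (10, 241), (15, 237), (20, 234)]
0 [(-30, 257), (-24, 252), (-19, 247), (-14, 243), (-9, 238), (-4, 234), (0, 230), (5, 227), (10, 223), (15, 220), (20, 217)]
0.011 [(-30, 235), (-24, 231), (-19, 226), (-14, 222), (-9, 219), (-4, 215), (0, 212), (5, 209), (10, 206), (15, 203), (20, 200)]
False z 49.957871952757635 [ 0.5 -0.4  0.2]
30.2917
```

Run:
```python
from h import *
print("g1 side: tcp/tip pred",proj("side",[gp(-45,2,70),gp(-45,2,53),gp(-45,2,88)]).round(1).tolist())
p=np.array(robot.current_tool_pos());print(((p[2]-.03)*1e3))
print("now pred: tcp+30,tcp,tip",proj("side",[p+[0,0,.03],p,p-[0,0,.017]]).round(1).tolist(),"tab top",proj("side",[gp(0,-84,61)]).round(1).tolist())
im=vision.grab_frame("side");h=cv2.cvtColor(im,cv2.COLOR_RGB2HSV)
for r in range(108,158):
    print(r,''.join('R' if (hh<6 or hh>174) and s>150 else 'B' if 100<hh<125 and s>110 else '#' if v<45 else 'o' if v<90 and s<90 else 'g' if s<60 and v<160 else 'W' if s<60 else '.' for hh,s,v in h[r,265:310]))
```

```text
g1 side: tcp/tip pred [[294.0, 152.6], [293.6, 156.4], [294.5, 148.4]]
85.74371501709794
now pred: tcp+30,tcp,tip [[285.7, 124.0], [285.1, 131.0], [284.7, 134.9]] tab top [[284.8, 136.7]]
108 gggggggggggggggggo##oggo####oggggggggggg.....
109 ..gggggggggggggggo##oggo####ogggggggggg......
110 .......ggggggggggo##gggo####ogggggggggg......
111 ..........o..ggggo##ggg#####oggggggogg.......
112 .................##oggg####oggggggg..........
113 .................oooggg####oggggggg..........
114 .................gogWWgoo##o..ggggg..........
115 .................oggWWggo#o..................
116 .................oogWWgoo#...................
117 .................#ooggooo#...................
118 .................##ooo###o...................
119 ..................#######....................
120 ..................#######....................
121 ..................oo####o....................
122 ...................g####o....................
123 ...................go##og....................
124 ...................go##oW....................
125 ...................o###gW....................
126 ........
[... 887 characters left out ...]

144 ..........WWgBBB.RRRRRRR.WWWWWWWWWWWW........
145 ..........WWgBW.gRRRRRRRoBBBWWWWWWWWW........
146 ..........WWg.Wgg..WW....BBBWWWWWWWWW........
147 .........gWW..WWWWgWWWWWgBBBWWWWWWWWW........
148 .........gWgBgWWWgggWWWWWBBBgWWWWWWWg........
149 .........gggBgggggggWWWWgBBBgWWWWWWW.........
150 ........ggg.BggggggggggggBB.gWWWWWWW.........
151 WWWWWW..gWg.BggggggggggWgBB.WWgWWWWW.........
152 WWWWWWWWWWWWWWWWWWgggggggBBgWWWgWggg.........
153 WWWWWWWWWWWWWWWWWWWWWgWggBBgWWggWgg..........
154 WWWWWWWWWWWWWWWWWWWWWWWWWWWWWWWWggg..........
155 WWWWWWWWWWWWWWWWWWWWWWWWWWWWWWWWWWg..........
156 WWWWWWWWWWWWWWWWWWWWWWWWWWWWWWWWWWWWWW.......
157 WWWWWWWWWWWWWWWWWWWWWWWWWWWWWWWWWWWWWWWWWW...
```

The side view shows the fingertips about 11 mm above the reported TCP, where the data sheet says 17 mm below it. They passed clean over the tab, so I'll regrip about 25 mm lower, stopping on contact.

Run:
```python
from h import *
fingers.gripper_to(.27,20)
print(robot.line_to(gp(0,-84,33),GR,velocity=.06,f_stop=5),np.round(robot.current_tool_pos(),4),gp(0,-84,33).round(4),np.round(robot.current_contact_force(),1),robot.current_finger_gap())
fingers.gripper_to(0,20);robot.pause(.2)
print("gap",robot.current_finger_gap(),np.round(robot.current_contact_force(),1),robot.current_time_s())
```

```text
False [ 0.5086 -0.2738  0.0634] [ 0.5082 -0.2738  0.063 ] [-0.1  0.3  0.1] 0.2696507363453196
gap 0.1578280124211712 [ 0.1 -1.2  3. ] 32.1417
```

```bash
cat >> h.py <<'E'
def dial(pose,im):
    # rectify the dial plane (z=.086) to 0.25 mm/px, up = gauge +x, left = gauge +y
    W=gp(0,82,56);c,s=np.cos(GY),np.sin(GY)
    src=[];dst=[]
    for x,y in((-40,-40),(-40,40),(40,40),(40,-40)):
        src.append(proj("wrist",gp(x,82+y,56),pose)[0]);dst.append((160-4*y,160-4*x))
    H=cv2.getPerspectiveTransform(np.float32(src),np.float32(dst));d=cv2.warpPerspective(im,H,(320,320),flags=cv2.INTER_CUBIC)
    h=cv2.cvtColor(d,cv2.COLOR_RGB2HSV).astype(int);k=np.hypot(*(np.indices((320,320))-160))<130
    hub=(h[...,2]<60)&(np.hypot(*(np.indices((320,320))-160))<40)
    hy,hx=np.where(hub);hc=np.array([hx.mean(),hy.mean()]) if len(hx) else np.array([160,160.])
    def ang(m):
        ys,xs=np.where(m);v=np.c_[xs-hc[0],ys-hc[1]];v=v[(np.hypot(*v.T)>20)&(np.hypot(*v.T)<110)]
        return np.degrees(np.arctan2(v[:,0],-v[:,1]))%360  # clockwise from up
    r=ang(((h[...,0]<8)|(h[...,0]>172))&(h[...,1]>120)&k);g=ang((h[...,0]>50)&(h[...,0]<85)&(h[...,1]>120)&k)
    return hc.round(0).tolist(),len(r),np.round(np.median(r),1) if len(r) else None,np.percentile(g,[1,99]).round(0) if len(g) else None
E
python3 - <<'E'
from h import *
for f in("g1","g2"):
    d=np.load(f"pics/{f}.npz");print(f,dial((d["p"],d["r"]),cv2.imread(f"pics/{f}.png")[:,:,::-1].copy()))
f0=np.array(robot.current_contact_force())
for y in(-60,-44,-40,-38,-37):
    r=robot.line_to(gp(0,y,33),velocity=.03,f_stop=22);robot.pause(.1)
    f=np.array(robot.current_contact_force());print(y,r,f.round(1),round(robot.current_finger_gap(),3),dial(*snap(f"p{-int(y)}")))
    if r:break
print(robot.current_time_s())
E
```

```text
g1 ([157.0, 165.0], 493, np.float64(197.9), array([224., 286.]))
g2 ([158.0, 165.0], 412, np.float64(197.7), array([225., 285.]))
-60 False [ 1.1 -7.3  2.5] 0.155 ([160.0, 160.0], 0, None, None)
-44 False [ 1. -6.  4.] 0.155 ([155.0, 159.0], 0, None, None)
-40 False [ 1.4 -8.   2. ] 0.16 ([151.0, 158.0], 0, None, None)
-38 False [ 1.3 -8.3  2.5] 0.152 ([149.0, 157.0], 0, None, None)
-37 False [ 2.  -8.6  2.3] 0.155 ([148.0, 157.0], 0, None, None)
35.3083
```

Run:
```python
from h import *
for y in(-35.5,-34):
    r=robot.line_to(gp(0,y,33),velocity=.02,f_stop=15);robot.pause(.1)
    print(y,r,np.round(robot.current_contact_force(),1))
robot.pause(.2)
fingers.gripper_to(.27);robot.pause(.1)
robot.line_to(gp(0,-34,110),velocity=.1)
robot.line_to(gp(-30,-20,150),velocity=.2);robot.pause(.3)
po,im=snap("e1");print(dial(po,im),robot.current_time_s())
```

```text
-35.5 False [ 1.4 -9.4  3. ]
-34 False [ 1.7 -9.3  2.5]
([157.0, 165.0], 357, np.float64(197.7), array([225., 285.])) 38.2417
```

Run:
```python
from h import *
inv=lambda w:np.array([np.cos(GY)*(w[0]-GO[0])+np.sin(GY)*(w[1]-GO[1]),-np.sin(GY)*(w[0]-GO[0])+np.cos(GY)*(w[1]-GO[1])])*1e3
d=np.load("pics/e1.npz");po=(d["p"],d["r"]);im=cv2.imread("pics/e1.png");h=cv2.cvtColor(im,cv2.COLOR_BGR2HSV).astype(int)
m=(((h[...,0]<6)|(h[...,0]>174))&(h[...,1]>150)&(h[...,2]>60)).astype(np.uint8)
n,l,st,ce=cv2.connectedComponentsWithStats(m)
for i in range(1,n):
    if st[i,4]>25:
        print("red",st[i]);x,y,w,hh=st[i][:4]
        print(inv(ray("wrist",(x+w/2,y+hh/2),.091,po)).round(1))
E2=lambda y,z:proj("wrist",[gp(-20,y,z),gp(20,y,z)],po).round(0).tolist()
print("pred: anvil face",E2(20,24)," plate top edges if y=12: ",E2(4,52),E2(20,52)," jaw top face at 4",E2(4,43),"tab",E2(-34,61))
g=cv2.cvtColor(im,cv2.COLOR_BGR2GRAY)
for x in(40,25,0,-10,-30):
    r=int(proj("wrist",gp(x,0,52),po)[0][1]);print(x,r,' '.join(f"{c}:{g[r,c]}" for c in range(130,330,4)))
```

```text
red [271 133  19  35 565]
[  0.8 -39.5]
pred: anvil face [[214.0, 166.0], [212.0, 123.0]]  plate top edges if y=12:  [[228.0, 173.0], [227.0, 125.0]] [[209.0, 173.0], [207.0, 125.0]]  jaw top face at 4 [[229.0, 171.0], [228.0, 125.0]] tab [[273.0, 176.0], [274.0, 126.0]]
40 99 130:164 134:168 138:148 142:91 146:91 150:107 154:106 158:109 162:104 166:167 170:167 174:170 178:166 182:166 186:167 190:168 194:185 198:121 202:124 206:127 210:145 214:153 218:157 222:159 226:163 230:98 234:119 238:126 242:126 246:125 250:125 254:126 258:124 262:125 266:125 270:123 274:126 278:124 282:123 286:127 290:127 294:232 298:239 302:238 306:236 310:236 314:234 318:235 322:226 326:214
25 119 130:252 134:253 138:252 142:252 146:252 150:254 154:153 158:73 162:49 166:78 170:39 174:43 178:38 182:90 186:156 190:132 194:147 198:130 202:124 206:124 210:127 214:156 218:156 222:155 226:161 230:101 234:108 238:126 242:66 246:64 250:63 254:70 258:65 262:62 266:61 270:65 274:62 278:62 282:64 286:67 290:62 294:217 298:246 302:245 306:243 310:233 314:241 318:240 322:242 326:237
0 149 130:58 134:108 138:253 142:253 1
[... 448 characters left out ...]
174:97 178:44 182:66 186:171 190:173 194:171 198:170 202:89 206:92 210:90 214:155 218:154 222:156 226:160 230:136 234:119 238:123 242:127 246:72 250:64 254:67 258:65 262:65 266:63 270:63 274:64 278:65 282:69 286:58 290:85 294:248 298:246 302:247 306:246 310:245 314:244 318:244 322:245 326:241
-30 184 130:253 134:253 138:253 142:253 146:253 150:253 154:254 158:137 162:125 166:172 170:174 174:168 178:175 182:171 186:176 190:171 194:173 198:176 202:124 206:121 210:126 214:158 218:150 222:152 226:155 230:145 234:93 238:118 242:121 246:123 250:118 254:125 258:123 262:124 266:121 270:123 274:123 278:246 282:245 286:245 290:245 294:244 298:244 302:243 306:242 310:243 314:240 318:247 322:238 326:237
```

```bash
cat > adv.py <<'E'
from h import *
import sys
def tabpos(po,im):
    h=cv2.cvtColor(im,cv2.COLOR_RGB2HSV).astype(int)
    m=(((h[...,0]<6)|(h[...,0]>174))&(h[...,1]>150)&(h[...,2]>60)).astype(np.uint8)
    n,l,st,ce=cv2.connectedComponentsWithStats(m);inv=lambda w:(-np.sin(GY)*(w[0]-GO[0])+np.cos(GY)*(w[1]-GO[1]))*1e3
    return [round(inv(ray("wrist",(st[i][0]+st[i][2]-.5,st[i][1]+st[i][3]/2),.091,po))+7,1) for i in range(1,n) if st[i,4]>200]
def adv(y0,y1,tag,force=60):
    robot.line_to(gp(0,y0,110),GR,velocity=.2)
    fingers.gripper_to(.27,force)
    print("down",robot.line_to(gp(0,y0,31),velocity=.08,f_stop=6),np.round(robot.current_contact_force(),1))
    fingers.gripper_to(0,force);robot.pause(.1)
    print("gap",round(robot.current_finger_gap(),3),np.round(robot.current_contact_force(),1))
    n=int(np.ceil(y1-y0))
    for y in np.linspace(y0,y1,n+1)[1:]:
        r=robot.line_to(gp(0,y,31),velocity=.02,f_stop=15);print(round(y,1),r,np.round(robot.current_contact_force(),1)[1],end=" | ")
        if r: break
    robot.pause(.15);fingers.gripper_to(.27);robot.pause(.1)
    robot.line_to(gp(0,y,110),velocity=.12)
    robot.line_to(gp(-30,-20,150),velocity=.2);robot.pause(.2)
    po,im=snap(tag);print(dial(po,im),"tab",tabpos(po,im),robot.current_time_s())
E
python3 - <<'E'
from adv import *
adv(-41,-36,"e2")
E
```

```text
down False [-0.1 -0.3  0.4]
gap 0.147 [-1.1  1.2  6.1]
-40.0 False 0.4 | -39.0 False -0.6 | -38.0 False -3.6 | -37.0 False -5.0 | -36.0 False -6.0 | ([157.0, 165.0], 398, np.float64(197.6), array([225., 285.])) tab [np.float64(-40.0)] 43.5917
```

```bash
sed -i 's/if r: break/if r or robot.current_contact_force()[1]<-11: break/' adv.py
python3 - <<'E'
from adv import *
adv(-40,-28,"e3")
E
```

```text
down False [0.2 0.6 0.4]
gap 0.143 [-0.4 -0.2  5.1]
-39.0 False -2.2 | -38.0 False -3.0 | -37.0 False -5.6 | -36.0 False -5.6 | -35.0 False -6.9 | -34.0 False -8.1 | -33.0 False -8.6 | -32.0 False -9.8 | -31.0 False -9.6 | -30.0 False -8.9 | -29.0 False -9.6 | -28.0 False -9.7 | ([158.0, 164.0], 355, np.float64(223.4), array([228., 285.])) tab [np.float64(-34.9)] 50.675
```

Run:
```python
from adv import *
y0=-34.9
robot.line_to(gp(0,y0,75),GR,velocity=.3)
print("down",robot.line_to(gp(0,y0,31),velocity=.1,f_stop=6))
fingers.gripper_to(0,60)
r=robot.line_to(gp(0,-25.5,31),velocity=.03,f_stop=18);print(r,np.round(robot.current_contact_force(),1))
robot.pause(.1);fingers.gripper_to(.27)
robot.line_to(gp(0,-25.5,110),velocity=.2)
robot.line_to(gp(-30,-20,150),velocity=.25);robot.pause(.1)
po,im=snap("e4");print(dial(po,im),tabpos(po,im),robot.current_time_s())
```

```text
down False
False [  1.5 -10.2   2.7]
([157.0, 164.0], 334, np.float64(252.1), array([225., 285.])) [np.float64(-33.1)] 53.8083
```

Run:
```python
from h import *
d=np.load("pics/e4.npz");po=(d["p"],d["r"]);g=cv2.imread("pics/e4.png",0).astype(int)
for x in(70,78,82,86,90,94,100): print(x,[g[int(round(c[1])),int(round(c[0]))] for c in proj("wrist",[gp(x,y,52) for y in(-2,2,6,10,14,18,22,26,30)],po)])
for x in(60,40,0,-30): print(x,[g[int(round(c[1])),int(round(c[0]))] for c in proj("wrist",[gp(x,y,52) for y in range(0,32,2)],po)])
```

```text
70 [np.int64(44), np.int64(43), np.int64(93), np.int64(161), np.int64(151), np.int64(151), np.int64(151), np.int64(83), np.int64(80)]
78 [np.int64(52), np.int64(52), np.int64(87), np.int64(182), np.int64(157), np.int64(152), np.int64(150), np.int64(85), np.int64(83)]
82 [np.int64(81), np.int64(78), np.int64(69), np.int64(249), np.int64(157), np.int64(151), np.int64(153), np.int64(75), np.int64(78)]
86 [np.int64(77), np.int64(79), np.int64(76), np.int64(103), np.int64(99), np.int64(103), np.int64(85), np.int64(79), np.int64(74)]
90 [np.int64(80), np.int64(82), np.int64(82), np.int64(84), np.int64(77), np.int64(81), np.int64(78), np.int64(79), np.int64(73)]
94 [np.int64(82), np.int64(85), np.int64(85), np.int64(85), np.int64(81), np.int64(85), np.int64(78), np.int64(80), np.int64(85)]
100 [np.int64(77), np.int64(76), np.int64(73), np.int64(76), np.int64(75), np.int64(79), np.int64(77), np.int64(73), np.int64(70)]
60 [np.int64(46), np.int64(43), np.int64(76), np.int64(92), np.int64(100), np.int64(158), np.int64(160), np.int64(153), np.int64(153), np.int64(152), np.int64(153), np.int64(151), np.int64(144), np.int64(83), np.int64(84), np.int64(85)]
40 [np.int64(124), np.int64(129), np.int64(97), np.int64(93), np.int64(102), np.int64(159), np.int64(161), np.int64(159), np.int64(155), np.int64(156), np.int64(154), np.int64(155), np.int64(141), np.int64(124), np.int64(193), np.int64(170)]
0 [np.int64(120), np.int64(120), np.int64(118), np.int64(118), np.int64(90), np.int64(156), np.int64(155), np.int64(155), np.int64(152), np.int64(155), np.int64(154), np.int64(159), np.int64(150), np.int64(120), np.int64(113), np.int64(116)]
-30 [np.int64(118), np.int64(122), np.int64(97), np.int64(95), np.int64(95), np.int64(144), np.int64(151), np.int64(152), np.int64(151), np.int64(154), np.int64(151), np.int64(152), np.int64(141), np.int64(121), np.int64(120), np.int64(173)]
```

Plate top spans gauge y 9–24.5 (centre about 16.5), with no visible skew. Its far end is at x ≈ +85, so it is centred lengthwise. I'm handing in.

Run:
```python
from h import *
workorder.close_job();print(robot.current_time_s())
```

```text
the job is handed in; nothing more can be done
the job is handed in; nothing more can be done
```

The plate is out of the bin and clamped on edge across the middle of the gauge, with the needle in the green. I handed the job in at about 54 s of the 61 s allowed; no verdict is reported.

**What I did:** I gripped the plate near its free end, tilted it to about 38° out from under the hood and stood it on the bed. I then slid the red-tabbed jaw shut in four pushes and let go.

**Last checks, from the final wrist picture:**
- **Dial:** the needle stands 54° past zero, so the anvil is pressed back about 3.8 mm. The green arc spans 27° to 87°.
- **Plate position:** its top spans gauge y of about 9 to 24.5 mm, so its centre is near 16.5 mm. The far end is at x ≈ +85 mm, so it is centred lengthwise, and the top edge runs square.
- **Jaw:** by the tab's position it is at about 79 mm.
- **Robot:** the gripper is open and clear of everything.

**What disagreed or went wrong:**
- **Fingertips:** the side camera showed them about 11 mm above the reported TCP, not 17 mm below it. My first grip on the tab therefore closed on nothing; I gripped again about 25 mm lower.
- **Jaw travel:** under load the jaw lagged the arm by about 7 mm. The first two pushes left the needle at zero, so I worked to the dial rather than the arm's position.
- **Jaw start:** it started about 27 mm closed rather than fully open.

**Not checked:** I did not look at the bystanders again at the end. The arm stayed clear of them, and I saw no unexpected contact forces.

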